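Ready the dosing pump: mix the reagent, seat its bottle, hold the tube bed open

TASK

Get the dosing pump ready for its new tubing. First mix the reagent: take the square white bottle, press it squarely down on the pad of the vortex mixer until the sprung pad is fully down, keep it down for about two seconds, then stand the bottle in the square pocket on the side of the pump and let go of it. Then take or push the upright post of the pump's sprung tensioner arm, swing the arm away from the roller wheel past the last click of its ratchet and on until it is against its stop, and finish holding it there (the pawl alone lets it spring part of the way back), so that I can lay the tubing in; do not let go, and leave the other glassware and the round bottle where they stand.

Things in the scene. Friction and masses are not known exactly. Their poses are not given: they have to be found in the camera images.
- reagent_bottle_mid (a point): Square white plastic bottle, closed: body 60 x 60 mm, 120 mm tall over all; its ribbed white round cap, 36 mm in diameter, takes up the top 18 mm, the shoulders slope away below it. About 0.14 kg. Take it by the cap. The point is the bottle's centre, 60 mm above its underside and 60 mm below its top; z up, x and y square to its sides (a quarter turn is the same).
- mixer_pad (a point): Round vortex mixer, 98 mm wide, with a flat round black rubber pad 80 mm in diameter on top, higher than the housing by some 20 mm. The point is the middle of the pad's top face when nothing presses it, 82 mm above the worktop; it does not move with the pad. z up. The mixer is fixed to the worktop.
- mixer_head (a joint): How far the mixer's sprung pad is pressed down, in m: 0 free, 0.008 fully down. It needs about 3.5 N to begin to move and 10 N to be fully down, so the bottle's own weight does not press it. It springs up again.
- pump_pocket (a point): Square open-topped grey plastic pocket on the right side (-y) of the pump, in which the bottle stands: 67 x 67 mm inside, walls 4 mm thick rising 12 mm above its floor. The point is the middle of its floor, 10 mm above the worktop. Axes as the pump's: z up, x from the pump's front to its back, y to the pump's left, square to the pocket's walls.
- pump: Dosing pump, fixed: white box 170 mm (x) by 160 mm (y), aluminium deck 58 mm above the worktop. Origin in the middle of its underside; -x is its front (knob, display), towards the robot. On the deck: the roller wheel, 62 mm across, 27 mm high; the tensioner arm with its curved white tube bed, 22 mm high; the ratchet.
- tensioner_post (a point): Upright black finger post at the free, front end of the tensioner arm: 12 mm in diameter, its bare length from 76 to 124 mm above the worktop, nothing near it as high except the bottle in the pocket. The point is on its axis 13 mm below its top (111 mm above the worktop) and moves with the arm.
- tensioner_pivot (a point): Point on the upright axis about which the tensioner arm swings, at the same height as tensioner_post and 120 mm from it, at the back of the pump. Its axes are the pump's. With the arm at rest the post lies straight towards the front (-x of the pump) from here; opening, it swings towards the pump's left (+y), that is clockwise seen from above.
- tensioner (a joint): Angle of the tensioner arm in rad: 0 at rest (tube bed against the rollers), growing as it is swung away from them, clockwise seen from above, to 0.48 at its stop. A spring drives it back to 0: about 2.6 N at the post at rest, 6 N at the stop. The ratchet clicks at about 0.16, 0.25 and 0.34; let go after the last, the arm springs back to about 0.32 and is caught there by the pawl.
- pawl (a joint): Angle of the small sprung pawl of the ratchet in rad: 0 when it lies fully in (as after the last click), up to about 0.12 when a tooth lifts it.
- burette_stand: Fixed furniture to the right of the work: stand with a white base of about 250 x 150 mm and a rod with two glass burettes beside it (from 250 mm above the worktop up), 900 mm tall over all. Origin in the middle of its underside. Keep the whole arm clear of it, also on the way from the start pose.
- round_bottle: Bystander: round white plastic bottle with a smooth blue cap, 61 mm in diameter and 125 mm tall; origin at the middle of its underside. To be left alone.
- petri: Bystander: covered glass dish, 68 mm across and 14 mm high, lying on the worktop; origin at the middle of its underside. To be left alone.
- stoppered_flask: Bystander: conical glass flask with a black stopper, 68 mm across and 130 mm tall; origin at the middle of its underside. To be left alone.
Things that resemble listed ones, but are neither listed nor needed, are in the scene too. What is shaped like the part that bears reagent_bottle_mid but yellow is not meant. Leave any orange look-alike of the part that bears mixer_pad alone.

How it is judged:
On the way, in this order (a step that is already met when the one before it is completed fails the run):
1. the square bottle, held in the gripper, keeps the mixer's pad fully down for a second (value of joint mixer_head above 0.0065 m and contact force between reagent_bottle and mixer_head above 4 N and contact force between the fingers and reagent_bottle above 1 N and horizontal distance between reagent_bottle_mid and mixer_pad below 0.02 m and angle between reagent_bottle_mid's own z axis and vertical below 0.12 rad), for 1 s.
2. the bottle stands in the pump's pocket and is let go (horizontal distance between reagent_bottle_mid and pump_pocket below 0.007 m and z of reagent_bottle_mid in the frame of pump_pocket between 0.056 and 0.0645 m and angle between reagent_bottle_mid's own z axis and vertical below 0.08 rad and contact force between each of the fingers, the arm and reagent_bottle below 0.1 N), for 0.2 s.
3. the tensioner arm is past the last click of its ratchet (value of joint tensioner above 0.36 rad and value of joint pawl below 0.05 rad), for 0.1 s.
At the end, for the whole second after the job is handed in: The tensioner arm is held by the robot (more than 3 N) at more than 0.42 rad, within 0.06 rad of its stop and beyond where the pawl alone would hold it (0.32 rad), with the pawl dropped in behind the last tooth; the square bottle stands upright on the floor of the pump's pocket, untouched (all of step 2 and value of joint tensioner above 0.42 rad and value of joint pawl below 0.05 rad and velocity of joint tensioner below 0.1 rad/s and contact force between any of the fingers, the arm and tensioner above 3 N); the arm keeps its last pose, push and grip.
It fails at once if the square bottle is tipped over (angle between reagent_bottle_mid's own z axis and vertical above 0.6 rad).
It fails at once if a bystander (round bottle, dish, flask) is pushed more than 30 mm or tipped (distance of any of round_bottle, petri, stoppered_flask from where it was at the start of the episode above 0.03 m or angle between any of round_bottle, stoppered_flask's own z axis and vertical above 0.3 rad).
It also fails if it takes over 64 s, if anything falls off the work surface, if the arm or the gripper's body presses on something with over 40 N, if the wrist force passes 120 N, or if a joint passes its speed limit or range.

ROBOT

A 7-joint arm with a two-finger parallel gripper is mounted at the origin on a cart in front of the work surface, level with it; the furniture and walls round the work are solid. World frame = base frame: x ahead of the robot, y to its left, z up, the work surface at z = 0. Lengths are in m, angles in rad, forces in N, time in s.
With the tool pointing down it reaches from about 0.35 to 0.9 m from the base axis. Payload 19.9 kg.
Tool frame: the origin (TCP) lies between the finger pads; the fingertips stand 19 mm ahead of it and the grasp point (between the pads) is the TCP; z points along the fingers, y is the direction in which the jaws open and shut (so a half turn about z gives the same grasp; the last joint's range is limited). The gripper opens to 94 mm and grips with 3 to 60 N. Pads are 16 mm wide; open, the fingers measure 119 mm over their backs; the gripper's body (75 mm by 177 mm) begins 78 mm behind the grasp point.
Start: joints at [1.29, 0.417, -0.01, 1.614, 0.005, 1.111, -0.053], TCP at [0.148, -0.607, 0.224] pointing down, gripper open.
Joint ranges: [-2.81, 2.81], [-0.39, 2.02], [-1.27, 1.25], [0.06, 2.57], [-1.19, 4.33], [0.19, 2], [-2.82, 2.82]. Speed limits (rad/s): [1.89, 1.89, 2.39, 2.39, 3.01, 3.01, 3.01].

INTERFACE

Orientations are given as a 3x3 rotation matrix whose columns are the frame's x, y, z axes.
In Python, from rig import robot gives the robot as it stands. Calls block until the motion is done:
- robot.move_ptp(position, orientation): joint-space move of the TCP to a pose.
- robot.move_linear(position, velocity=0.15, frame=None, threshold=None): straight line of the TCP; frame=None keeps the orientation; velocity is the mean speed in m/s. With threshold (N) it stops when the force on the tool has changed by that much, and returns True; else False.
- robot.goto_joints(angles): joint-space move.
- robot.gripper_to(opening): finger opening in m; the grip force is fixed at half the most; returns when the fingers have stopped.
- robot.pause(seconds).
- robot.ik(position, orientation): joint angles nearest the present ones, or None.
- robot.get_state(): the state.
- robot.grab_frame(name): name is "scene" or "top" or "wrist"; returns the picture (400x640x3 uint8, red, green, blue); there is no depth.
- robot.camera_info(name): a dict with "fx", "fy", "cx", "cy" (pixels), "rvec" (rotation vector, rad) and "tvec" (3), from world to camera coordinates, as OpenCV has them. Camera axes: x right, y down, z forward; pixel columns grow to the right and rows downward; lengths in m; the calibration is good to about 2 mm. A picture is of the moment at which its call begins: read the wrist's pose just before it. camera_info takes no time and is no camera call; for the wrist camera it gives the pose at the moment of the call.
A pose or a line that the arm cannot do raises robot.PlanningError and nothing moves.
- robot.sign_off(): hands the job in, once; it reports no verdict.
The state is a dict: "time": time; "qpos": joint angles; "joint_vel": joint speeds; "effort": joint torques, N m; "ee_pos": TCP position; "tool_rot": TCP orientation; "force": force on the tool from outside, world axes, zero at the start; "moment": the same for the moment, N m; "opening": finger opening in m.
Only numpy, scipy, OpenCV 4.12 (cv2) and the standard library are available. Lean on these libraries where they do the work, as an engineer would, in place of code of your own. Each camera call takes 0.05 s, during which the arm holds its last target.

## Working session

There is one attempt and no reset: what is moved stays moved. The work goes in short steps, each a Python script; the robot and the scene stay as the last script left them, time stands still between calls to the robot, and variables do not carry over. Pictures are saved under pics/ and viewed, and the job is handed in when it is done.

```bash
mkdir -p pics; ls; python3 - <<'E'
from rig import robot
import cv2
for n in ("scene","top","wrist"):
    c=robot.camera_info(n); print(n,c)
    im=robot.grab_frame(n); cv2.imwrite(f"pics/{n}0.png",im[:,:,::-1])
s=robot.get_state(); print(s["time"],s["ee_pos"],s["tool_rot"],s["opening"])
E
```

```text
pics
scene {'fx': 407.086552007755, 'fy': 407.086552007755, 'cx': 319.313780874315, 'cy': 195.80322783832375, 'rvec': array([ 1.06816885, -2.21471179,  1.19999342]), 'tvec': array([0.39952989, 0.30186657, 0.96805504])}
top {'fx': 430.95584578753306, 'fy': 430.95584578753306, 'cx': 322.8154223776186, 'cy': 207.63398597610447, 'rvec': array([ 2.14040457, -2.19896382,  0.12197272]), 'tvec': array([0.06476658, 0.57487348, 1.49292977])}
wrist {'fx': 286.5979098566304, 'fy': 286.5979098566304, 'cx': 321.9902084067264, 'cy': 199.70930565078012, 'rvec': array([-2.29971604,  1.80778689,  0.24151753]), 'tvec': array([-0.62528767, -0.02648786,  0.39020877])}
0.15 [ 0.14774884 -0.60702322  0.22396543] [[ 9.71625152e-01  2.36525814e-01 -3.22435217e-04]
 [ 2.36526011e-01 -9.71624753e-01  8.86570186e-04]
 [-1.03589303e-04 -9.37678208e-04 -9.99999555e-01]] 0.09384325859117612
```

View pics/scene0.png

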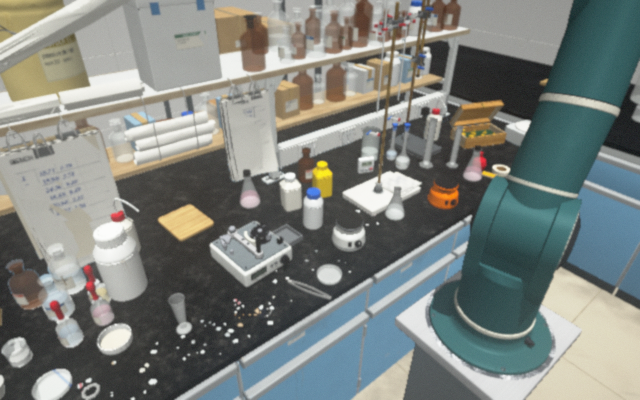

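View pics/top0.png

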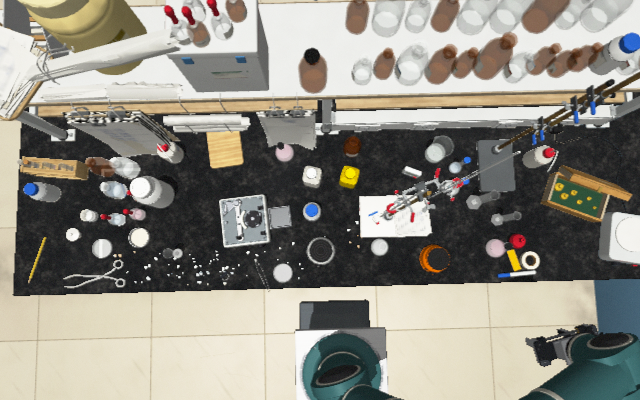

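View pics/wrist0.png

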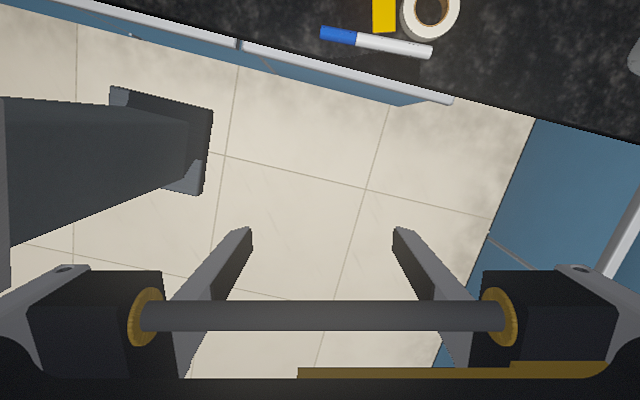

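The top view shows the white square bottle at about (313,176) and the yellow look-alike at (349,177). The round blue-capped bottle is at (312,211), the white mixer with its black pad at (320,251) and the orange look-alike mixer at (434,258). The pump is at (245,220) with its pocket at (280,217), the dish at (283,272), the flask at (380,247) and the burette base at (395,216). Next I'll check enlarged crops.

```bash
cat > h.py <<'E'
import numpy as np, cv2
def cam(c):
    R=cv2.Rodrigues(np.array(c["rvec"]))[0]; t=np.array(c["tvec"])
    return R,t,-R.T@t
def ray(c,u,v):
    R,t,o=cam(c); d=R.T@np.array([(u-c["cx"])/c["fx"],(v-c["cy"])/c["fy"],1.]); return o,d
def onz(c,u,v,z):
    o,d=ray(c,u,v); return o+d*(z-o[2])/d[2]
def proj(c,p):
    R,t,o=cam(c); q=R@np.array(p)+t; return np.array([c["fx"]*q[0]/q[2]+c["cx"],c["fy"]*q[1]/q[2]+c["cy"]])
E
python3 - <<'E'
from h import *
from rig import robot
a=cv2.imread("pics/top0.png")[150:290,210:400]; cv2.imwrite("pics/topc.png",cv2.resize(a,None,fx=4,fy=4,interpolation=cv2.INTER_CUBIC))
a=cv2.imread("pics/scene0.png")[150:300,200:400]; cv2.imwrite("pics/scenec.png",cv2.resize(a,None,fx=4,fy=4,interpolation=cv2.INTER_CUBIC))
c=robot.camera_info("top")
for n,u,v,z in [("bottle",313,169,.12),("mixer",320,251,.082),("pump",245,221,.058),("pocket",280,217,.02),("flask",380,247,.05),("petri",283,272,.014),("round",312,211,.125),("stand",395,216,.02),("yellow",349,177,.1)]: print(n,onz(c,u,v,z))
E
```

```text
bottle [0.69814939 0.0793131  0.12      ]
mixer [0.42391669 0.06315088 0.082     ]
pump [0.5342271  0.31952718 0.058     ]
pocket [0.54815997 0.20195745 0.02      ]
flask [ 0.4322141  -0.14453505  0.05      ]
petri [0.35442658 0.19522032 0.014     ]
round [0.55610428 0.08606387 0.125     ]
stand [ 0.54076325 -0.20652296  0.02      ]
yellow [ 0.67130235 -0.0420512   0.1       ]
```

View pics/topc.png

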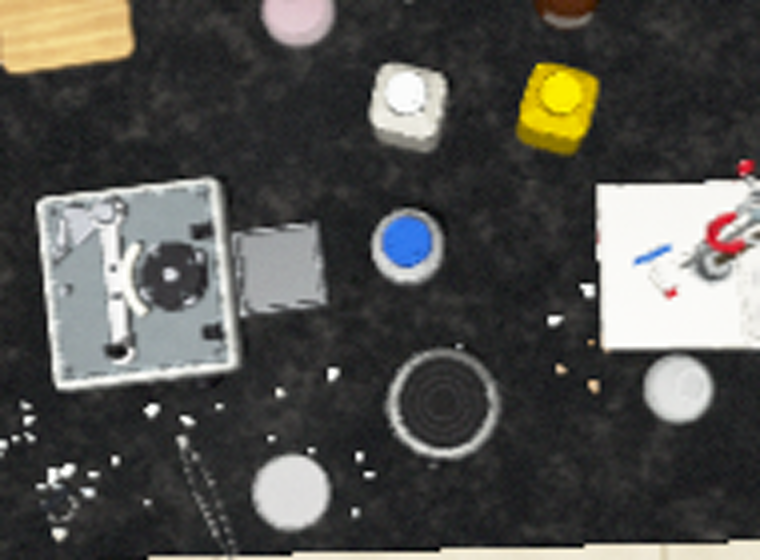

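View pics/scenec.png

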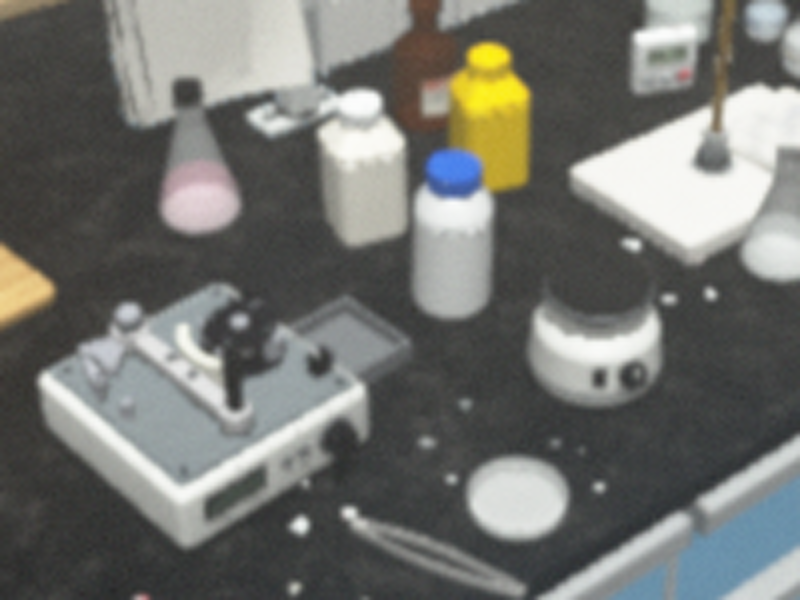

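In the enlarged crops the bottle that is square, white and white-capped is at top pixel (312,173). The one at (350,173) has the same shape but is yellow, so it is excluded. The white-housed mixer with the black pad is at (320,251); the one at (434,258) is orange and excluded. Next come finer measurements and a plan for the way past the burettes.

```bash
python3 - <<'E'
from h import *
from rig import robot
im=cv2.imread("pics/top0.png"); c=robot.camera_info("top")
hsv=cv2.cvtColor(im,cv2.COLOR_BGR2HSV)
# crop px -> full px
f=lambda x,y:(x/4+210-0.375,y/4+150-0.375)
def blob(name,mask,roi):
    m=np.zeros_like(mask); x0,y0,x1,y1=roi; m[y0:y1,x0:x1]=mask[y0:y1,x0:x1]
    n,l,s,ce=cv2.connectedComponentsWithStats(m); i=1+np.argmax(s[1:,4]); print(name,ce[i],s[i]); return ce[i],(l==i)
g=im.min(axis=2)
ce,_=blob("cap",(g>235).astype(np.uint8),(300,160,325,185)); print(onz(c,*ce,.12))
ce2,m=blob("body",((g>120)).astype(np.uint8),(298,162,325,190))
print(cv2.minAreaRect(np.argwhere(m)[:,::-1].astype(np.float32)))
ce,_=blob("mixring",(g>110).astype(np.uint8),(300,232,342,270)); 
print("pocket corners",[onz(c,*f(x,y),.022).round(4) for x,y in [(235,234),(318,224),(326,302),(243,316)]])
print("pump deck corners",[onz(c,*f(x,y),.058).round(4) for x,y in [(40,198),(217,180),(240,368),(58,387)]])
print("post",onz(c,*f(118,350),.124), "pivot",onz(c,*f(112,212),.08))
print("pad circle centre", onz(c,*f(442,402),.082), "ring", onz(c,*f(442,404),.06))
w=robot.camera_info("wrist"); R,t,o=cam(w); s=robot.get_state(); T=np.array(s["tool_rot"])
print("cam in tool",T.T@(o-s["ee_pos"]), "axes\n",(T.T@R.T).round(3))
print("stand corners",[onz(c,u,v,.02).round(3) for u,v in [(360,196),(359,236),(431,236),(432,195)]])
print("rod clamp in scene")
for p,z in [((.40,-.1),.35),((.35,0),.35)]: pass
E
```

```text
cap [310.89473684 172.69736842] [306 168  10  11  76]
[0.68574741 0.08668374 0.12      ]
body [311.45341615 175.67080745] [302 166  20  22 322]
((311.29412841796875, 175.82354736328125), (17.947635650634766, 19.402849197387695), 14.03624439239502)
mixring [319.25625 252.55625] [307 238  28  27 160]
pocket corners [array([0.5807, 0.2425, 0.022 ]), array([0.5877, 0.1687, 0.022 ]), array([0.5181, 0.1629, 0.022 ]), array([0.5077, 0.2364, 0.022 ])]
pump deck corners [array([0.6128, 0.4069, 0.058 ]), array([0.6245, 0.2532, 0.058 ]), array([0.4608, 0.2355, 0.058 ]), array([0.4488, 0.3918, 0.058 ])]
post [0.47630191 0.3277851  0.124     ] pivot [0.5961409  0.34037924 0.08      ]
pad circle centre [0.42684565 0.06265062 0.082     ] ring [0.42531265 0.06272106 0.06      ]
cam in tool [ 0.07587481  0.00096863 -0.15890331] axes
 [[-0.001 -0.965 -0.261]
 [ 1.    -0.    -0.   ]
 [ 0.    -0.261  0.965]]
stand corners [array([ 0.616, -0.085,  0.02 ]), array([ 0.473, -0.076,  0.02 ]), array([ 0.466, -0.331,  0.02 ]), array([ 0.612, -0.342,  0.02 ])]
rod clamp in scene
```

```bash
python3 - <<'E'
from h import *
from rig import robot
s=robot.get_state(); p=np.array(s["ee_pos"]); d=p[:2]/np.hypot(*p[:2])
try:
    robot.move_linear([*(d*0.37),0.30],velocity=0.3)
except Exception as e: print(e)
q=list(robot.get_state()["qpos"]); q[0]-=1.478
robot.goto_joints(q)
s=robot.get_state(); print(s["time"],s["ee_pos"],s["qpos"],np.array(s["tool_rot"]).round(3))
c=robot.camera_info("wrist"); cv2.imwrite("pics/w1.png",robot.grab_frame("wrist")[:,:,::-1])
print("mixer px",proj(c,[.4268,.0627,.082]))
E
```

```text
3.2917 [0.36690818 0.05330743 0.29975323] [-0.18904158 -0.1340047  -0.03453491  2.07964104 -0.00490746  1.19599489
 -0.07704282] [[-0.144  0.99  -0.   ]
 [ 0.99   0.144 -0.   ]
 [-0.    -0.    -1.   ]]
mixer px [367.33309936 179.82823862]
```

View pics/w1.png

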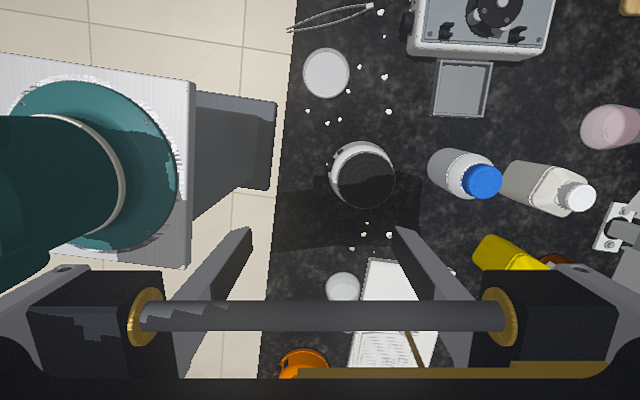

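The wrist view shows the mixer pad at about (363,180), the pocket at about (462,89), the blue-capped bottle at (482,180) and the bottle's cap at (576,195). I'll measure the pad and pocket here, then look from above the bottle.

```bash
python3 - <<'E'
from h import *
from rig import robot
np.set_printoptions(precision=4,suppress=True)
c=robot.camera_info("wrist"); im=cv2.imread("pics/w1.png")
cv2.imwrite("pics/w1c.png",cv2.resize(im[40:220,320:500],None,fx=3.3,fy=3.3,interpolation=cv2.INTER_CUBIC))
# move over bottle for view
B=np.array([.686,.087]); a=np.radians(8)
R=np.array([[-np.sin(a),np.cos(a),0],[np.cos(a),np.sin(a),0],[0,0,-1]])
robot.gripper_to(0.06)
robot.move_ptp([.60,.135,.30],R)
print(robot.get_state()["time"],robot.get_state()["ee_pos"],robot.get_state()["qpos"])
c2=robot.camera_info("wrist"); cv2.imwrite("pics/w2.png",robot.grab_frame("wrist")[:,:,::-1])
import pickle; pickle.dump({"w1":c,"w2":c2},open("cams.pkl","wb"))
E
```

```text
5.0167 [0.5994 0.1346 0.3003] [-0.2243  0.3413 -0.0611  1.5476  0.0217  1.2533 -0.1492]
```

View pics/w2.png

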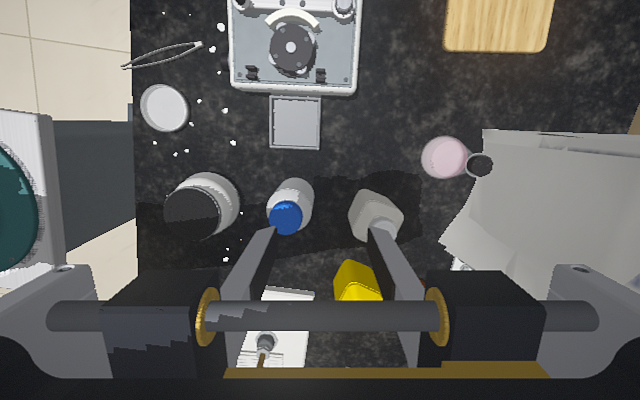

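View pics/w1c.png

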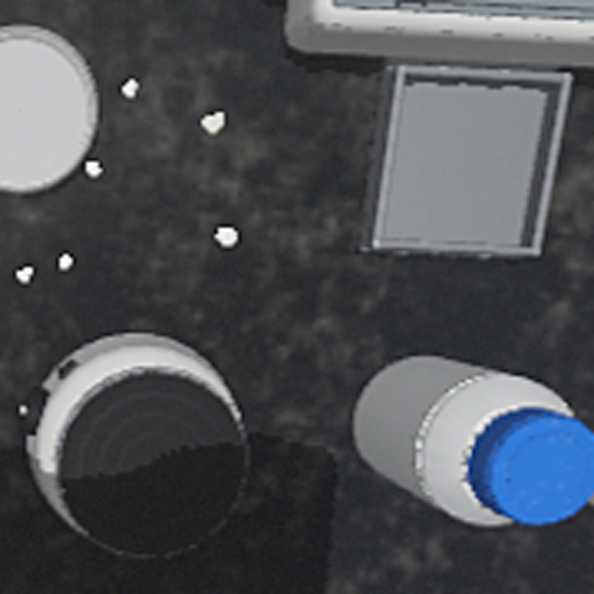

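```bash
python3 - <<'E'
from h import *
from rig import robot
import pickle
np.set_printoptions(precision=4,suppress=True)
a=np.radians(8)
R=np.array([[-np.sin(a),np.cos(a),0],[np.cos(a),np.sin(a),0],[0,0,-1]])
robot.move_ptp([.68,.03,.28],R)
print(robot.get_state()["time"],robot.get_state()["ee_pos"],robot.get_state()["qpos"])
c2=robot.camera_info("wrist"); im=robot.grab_frame("wrist")[:,:,::-1]; cv2.imwrite("pics/w3.png",im)
d=pickle.load(open("cams.pkl","rb")); d["w3"]=c2; pickle.dump(d,open("cams.pkl","wb"))
u,v=proj(c2,[.686,.087,.12]).astype(int); print(u,v)
v0=max(v-60,0);print(u-60,v0)
cv2.imwrite("pics/w3c.png",cv2.resize(im[v0:v0+120,u-60:u+60],None,fx=5,fy=5,interpolation=cv2.INTER_CUBIC))
im=cv2.imread("pics/w2.png");cv2.imwrite("pics/w2c.png",cv2.resize(im[85:160,255:335],None,fx=8,fy=8,interpolation=cv2.INTER_CUBIC))
E
```

```text
5.6583 [0.6798 0.0293 0.2803] [-0.0829  0.4786 -0.0079  1.3936  0.0037  1.2692  0.0477]
334 139
274 79
```

View pics/w3c.png

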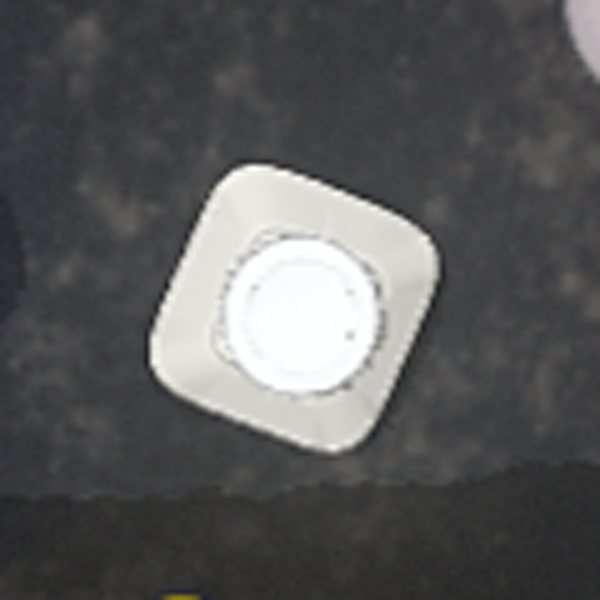

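View pics/w2c.png

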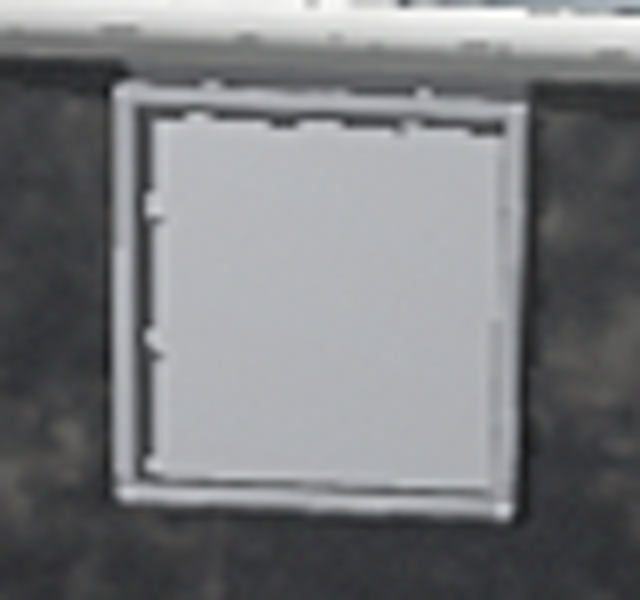

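```bash
python3 - <<'E'
from h import *
import pickle
np.set_printoptions(precision=4,suppress=True)
d=pickle.load(open("cams.pkl","rb")); c2,c3=d["w2"],d["w3"]
k=7/16
P=[onz(c2,x/8+255-k,y/8+85-k,.022) for x,y in [(116,85),(527,103),(514,518),(117,498)]]
print("pocket",np.array(P),np.mean(P,0))
for i in range(4):
    e=(P[(i+1)%4]-P[i]); print(np.linalg.norm(e), np.degrees(np.arctan2(e[1],e[0]))%90)
im=cv2.imread("pics/w3.png"); m=(im.min(axis=2)>140).astype(np.uint8)
roi=np.zeros_like(m); roi[100:185,295:370]=m[100:185,295:370]
cn=max(cv2.findContours(roi,cv2.RETR_EXTERNAL,cv2.CHAIN_APPROX_NONE)[0],key=cv2.contourArea)[:,0,:]
W=np.array([onz(c3,u,v,.09)[:2] for u,v in cn],np.float32)
print("body at z=.09",cv2.minAreaRect(W))
cap=(im.min(axis=2)>238).astype(np.uint8); cap[:100]=0;cap[185:]=0;cap[:,:295]=0;cap[:,370:]=0
n,l,s,ce=cv2.connectedComponentsWithStats(cap); i=1+np.argmax(s[1:,4]); print(ce[i],s[i],onz(c3,*ce[i],.12))
E
```

```text
pocket [[0.5084 0.2356 0.022 ]
 [0.582  0.2428 0.022 ]
 [0.5897 0.1692 0.022 ]
 [0.5152 0.1626 0.022 ]] [0.5488 0.2025 0.022 ]
0.07396591871164883 5.5828441819360695
0.073966878096513 5.976562790184843
0.07477097413301764 5.108047654928839
0.07334611961489494 5.3530116731262325
body at z=.09 ((0.6844624280929565, 0.0844523087143898), (0.058688223361968994, 0.05866793170571327), 75.92198944091797)
[333.6343 141.762 ] [320 127  29  30 689] [0.6851 0.0849 0.12  ]
```

Pocket centre is (0.549,0.2025) with yaw 5.5°, and its 74 mm rim fits. The bottle is at (0.685,0.085) with its sides at -14.1°. Now the grasp.

```bash
cat >> h.py <<'E'
def Rt(deg):
    a=np.radians(deg); return np.array([[-np.sin(a),np.cos(a),0],[np.cos(a),np.sin(a),0],[0,0,-1]])
E
python3 - <<'E'
from h import *
from rig import robot
np.set_printoptions(precision=4,suppress=True)
robot.move_ptp([.685,.0848,.20],Rt(-14.1))
robot.move_linear([.685,.0848,.117],velocity=0.1)
s=robot.get_state(); print(s["time"],s["ee_pos"],s["force"],s["opening"])
robot.gripper_to(0.0)
s=robot.get_state(); print(s["time"],s["ee_pos"],s["force"],s["opening"])
robot.move_linear([.685,.0848,.30],velocity=0.2)
s=robot.get_state(); print(s["time"],s["ee_pos"],s["force"],s["opening"])
cv2.imwrite("pics/w4.png",robot.grab_frame("wrist")[:,:,::-1])
cv2.imwrite("pics/s4.png",cv2.resize(robot.grab_frame("scene")[50:300,180:420,::-1],None,fx=2.4,fy=2.4))
E
```

```text
7.2083 [0.6854 0.0848 0.1177] [-0.5319  0.1676 -0.4903] 0.0600819597139101
7.725 [0.6851 0.0849 0.1171] [0.0697 0.3193 0.0428] 0.036200227426756854
8.7917 [0.6845 0.0847 0.2986] [-0.7222 -0.707  -1.1393] 0.036348744892207664
```

View pics/w4.png

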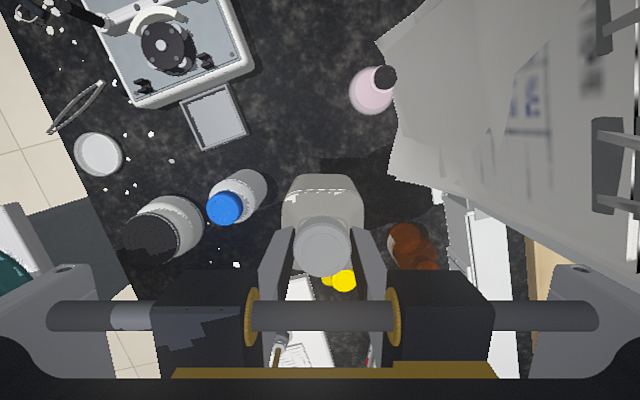

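View pics/s4.png

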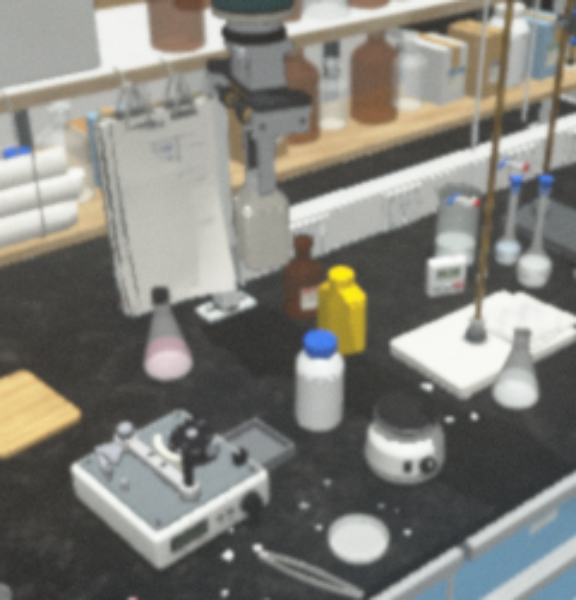

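The wrist view shows the cap at (322,248) square between the fingers, and the scene view shows the bottle hanging upright. On to the mixer.

```bash
python3 - <<'E'
from h import *
from rig import robot
np.set_printoptions(precision=4,suppress=True)
X,Y=.4268,.0627
robot.move_linear([X,Y,.30],velocity=0.2,frame=Rt(5.5))
robot.move_linear([X,Y,.208],velocity=0.15)
robot.pause(0.2)
s=robot.get_state(); print(s["time"],s["ee_pos"],s["force"])
f0=np.array(s["force"])
for z in (.202,.198,.195,.192,.190,.188,.186):
    robot.move_linear([X,Y,z],velocity=0.03); robot.pause(0.1)
    s=robot.get_state(); print(z,round(s["time"],2),s["ee_pos"],np.array(s["force"])-f0,s["opening"])
    if s["force"][2]-f0[2]>14: break
E
```

```text
11.3 [0.4272 0.0628 0.2087] [-0.0471 -0.2164 -1.0949]
0.202 11.75 [0.4268 0.0627 0.202 ] [-0.2473  0.5951 -1.7697] 0.03622950669878182
0.198 12.13 [0.4271 0.0628 0.1982] [0.4596 1.9897 3.4142] 0.0360487548504639
0.195 12.48 [0.427  0.0628 0.1951] [1.3133 1.0412 5.8334] 0.036105283209326
0.192 12.83 [0.4271 0.0628 0.1923] [1.5732 1.5288 8.1907] 0.03604858619505687
0.19 13.18 [0.4275 0.0629 0.1908] [-0.9404  1.9666 15.7474] 0.03627579917445032
```

```bash
python3 - <<'E'
from h import *
from rig import robot
np.set_printoptions(precision=4,suppress=True)
for i in range(3):
    robot.pause(0.75); s=robot.get_state(); print(s["time"],s["ee_pos"],s["force"])
cv2.imwrite("pics/s5.png",cv2.resize(robot.grab_frame("scene")[100:300,250:420,::-1],None,fx=3,fy=3))
X,Y=.4268,.0627
robot.move_linear([X,Y,.28],velocity=0.15)
robot.pause(.2)
s=robot.get_state(); print(s["time"],s["ee_pos"],s["force"],s["opening"])
cv2.imwrite("pics/w6.png",robot.grab_frame("wrist")[:,:,::-1])
E
```

```text
13.9333 [0.4275 0.0629 0.1908] [ 0.3322  0.585  14.7707]
14.6833 [0.4274 0.0629 0.1908] [-0.6014  1.2818 14.3009]
15.4333 [0.4275 0.0629 0.1908] [ 0.8433  0.5792 13.8896]
16.4333 [0.4264 0.0626 0.2791] [ 0.8467 -0.4411 -1.76  ] 0.03577992257403059
```

View pics/s5.png

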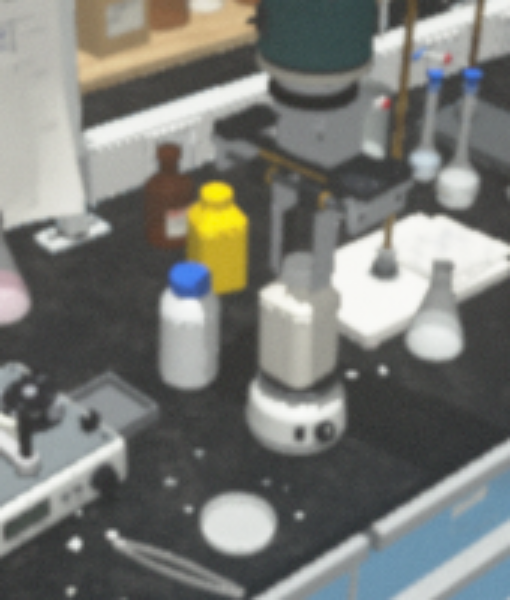

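View pics/w6.png

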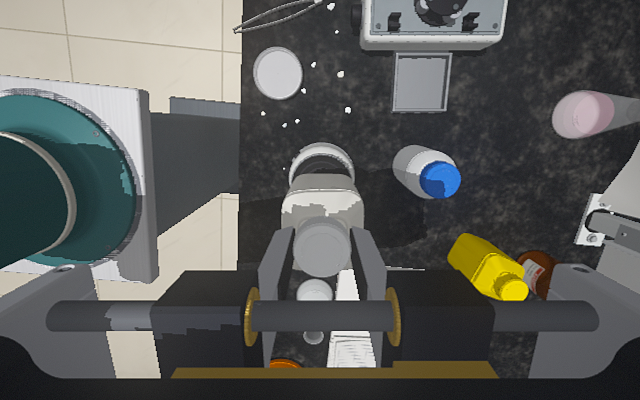

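The pad stayed fully down for over 2 s at about 14 N with the bottle upright (its base at about (300,380) in the crop). The wrist view shows the bottle still square in the jaws. Next it goes into the pocket.

```bash
python3 - <<'E'
from h import *
from rig import robot
np.set_printoptions(precision=4,suppress=True)
X,Y=.5488,.2025
robot.move_linear([X,Y,.28],velocity=0.15,frame=Rt(5.5))
robot.move_linear([X,Y,.150],velocity=0.12); robot.pause(.15)
s=robot.get_state(); print(s["time"],s["ee_pos"],s["force"])
cv2.imwrite("pics/w7.png",robot.grab_frame("wrist")[:,:,::-1])
cv2.imwrite("pics/s7.png",cv2.resize(robot.grab_frame("scene")[180:300,200:340,::-1],None,fx=5,fy=5,interpolation=cv2.INTER_CUBIC))
E
```

```text
19.25 [0.5491 0.2026 0.1506] [ 0.0626  0.0161 -2.5836]
```

View pics/w7.png

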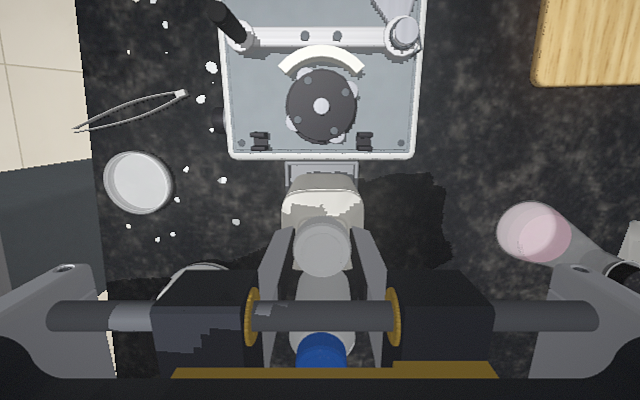

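View pics/s7.png

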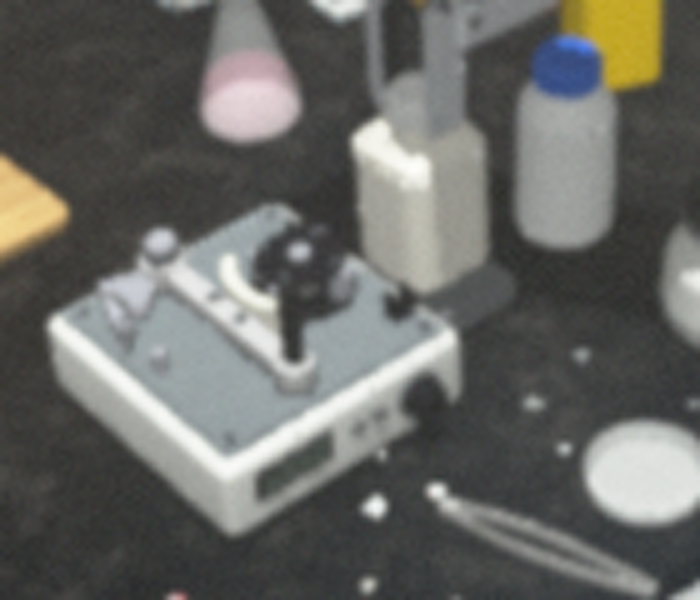

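In the wrist view the pocket's far rim spans 286 to 358 (middle 322) and the bottle body has its middle at 322, with parallel edges, so it is aligned. Lowering it.

```bash
python3 - <<'E'
from h import *
from rig import robot
np.set_printoptions(precision=4,suppress=True)
X,Y=.5488,.2025
hit=robot.move_linear([X,Y,.126],velocity=0.04,threshold=5)
s=robot.get_state(); print(hit,s["time"],s["ee_pos"],s["force"])
robot.pause(.15)
s=robot.get_state(); print(s["time"],s["ee_pos"],s["force"])
cv2.imwrite("pics/w8.png",robot.grab_frame("wrist")[:,:,::-1])
E
```

```text
True 19.9083 [0.5488 0.2027 0.1272] [0.7705 0.7521 6.7605]
20.0583 [0.5488 0.2027 0.1271] [0.7879 0.9969 6.6996]
```

View pics/w8.png

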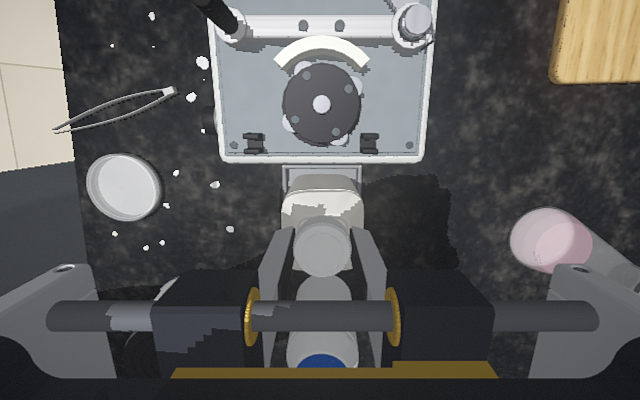

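Contact came at z = 0.127, which is floor height (a rim contact would be at about 0.139). Releasing.

```bash
python3 - <<'E'
from h import *
from rig import robot
import pickle
np.set_printoptions(precision=4,suppress=True)
X,Y=.5488,.2025
robot.gripper_to(0.065)
robot.pause(.3)
robot.move_linear([X,Y,.24],velocity=0.15)
robot.move_ptp([.53,.26,.26],Rt(5.5))
s=robot.get_state(); print(s["time"],s["ee_pos"],s["force"],s["qpos"])
c=robot.camera_info("wrist"); im=robot.grab_frame("wrist")[:,:,::-1]; cv2.imwrite("pics/w9.png",im)
d=pickle.load(open("cams.pkl","rb")); d["w9"]=c; pickle.dump(d,open("cams.pkl","wb"))
print("bottle",proj(c,[X,Y,.13]),"post",proj(c,[.476,.328,.124]))
for a in (-84.5,95.5):
    print(a,robot.ik([.476,.328,.111],Rt(a)), robot.ik([.5,.38,.111],Rt(a-27)))
E
```

```text
22.3083 [0.5292 0.2612 0.2593] [ 1.2025  0.2937 -0.5453] [-0.4185  0.3283 -0.1161  1.6601  0.0405  1.1565 -0.4464]
bottle [334.4992 250.3685] post [275.1892 125.6001]
-84.5 [-0.7424  0.468   0.1092  1.8326 -0.0658  0.8444 -2.0759] [-0.8493  0.5516  0.2034  1.705  -0.1357  0.8988 -2.5367]
95.5 [-0.351   0.4963 -0.3916  1.8186  0.2394  0.8732  0.8119] [-0.4739  0.5634 -0.3047  1.6907  0.203   0.9186  0.3375]
```

View pics/w9.png

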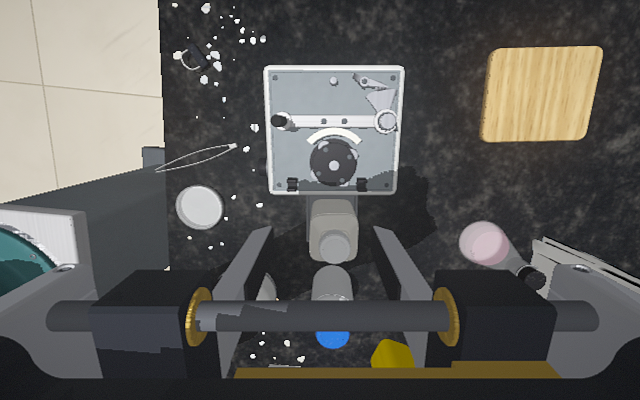

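The bottle stands in the pocket with its cap at (334,247), against a predicted (334,250). Next I'll measure the post and pivot.

```bash
python3 - <<'E'
import cv2
im=cv2.imread("pics/w9.png"); cv2.imwrite("pics/w9c.png",cv2.resize(im[60:210,255:415],None,fx=5,fy=4,interpolation=cv2.INTER_CUBIC) if 0 else cv2.resize(im[70:190,260:410],None,fx=5,fy=5,interpolation=cv2.INTER_CUBIC))
E
```

```text
(no output)
```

View pics/w9c.png

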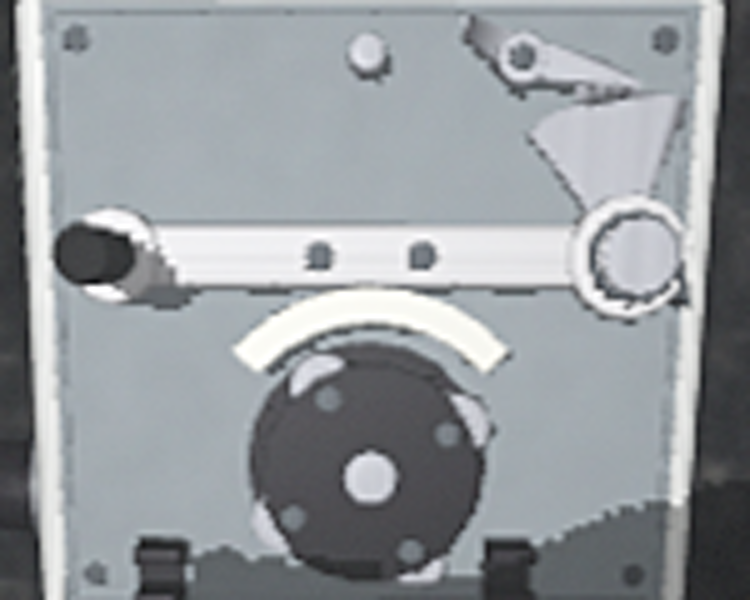

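```bash
python3 - <<'E'
from h import *
import pickle
np.set_printoptions(precision=4,suppress=True)
c=pickle.load(open("cams.pkl","rb"))["w9"]
f=lambda x,y:(260+x/5-.4,70+y/5-.4)
p=onz(c,*f(84,253),.124); print("post top",p)
print("post hub",onz(c,*f(112,255),.076))
a=np.radians(5.5); x=np.array([np.cos(a),np.sin(a)])
print("pivot from post",p[:2]+.12*x, [ (z,onz(c,*f(640,254),z)[:2]) for z in (.08,.09,.1)], [(z,onz(c,*f(628,257),z)[:2]) for z in (.07,.08)])
# deck corners
for q in [(22,5),(720,5)]: print(onz(c,*f(*q),.058))
E
```

```text
post top [0.4769 0.3333 0.124 ]
post hub [0.4759 0.3331 0.076 ]
pivot from post [0.5964 0.3448] [(0.08, array([0.5959, 0.3451])), (0.09, array([0.5938, 0.3448])), (0.1, array([0.5916, 0.3445]))] [(0.07, array([0.5954, 0.3444])), (0.08, array([0.5933, 0.3441]))]
[0.4492 0.3868 0.058 ]
[0.6104 0.4026 0.058 ]
```

Post axis is at (0.4765,0.333) and the pivot at (0.596,0.345); both views agree on about 120 mm between them. I'll grip the post with the jaws tangential.

```bash
python3 - <<'E'
from h import *
from rig import robot
np.set_printoptions(precision=4,suppress=True)
P=[.4765,.3332]
robot.move_ptp([*P,.22],Rt(95.5))
robot.move_linear([*P,.111],velocity=0.12,threshold=8)
s=robot.get_state(); print(s["time"],s["ee_pos"],s["force"],s["qpos"])
cv2.imwrite("pics/w10.png",robot.grab_frame("wrist")[:,:,::-1])
E
```

```text
24.6583 [0.4768 0.3335 0.1117] [-0.2161 -0.0564 -0.5031] [-0.3693  0.4988 -0.3779  1.8097  0.2321  0.8756  0.812 ]
```

View pics/w10.png

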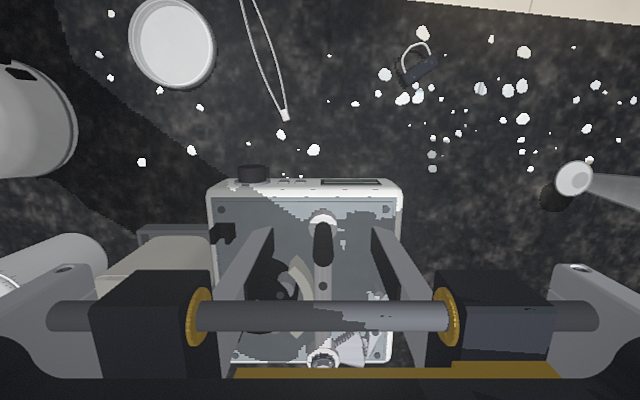

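The post, at (323,245), is centred between the open fingers. Closing and swinging the arm.

```bash
python3 - <<'E'
from h import *
from rig import robot
np.set_printoptions(precision=4,suppress=True)
robot.gripper_to(0.0); robot.pause(.1)
s=robot.get_state(); print(s["time"],s["ee_pos"],s["force"],s["opening"])
V=np.array([.596,.3448]); yaw=5.5; r=.12
def pt(t):
    a=np.radians(yaw)-t; return V-r*np.array([np.cos(a),np.sin(a)])
for t in (.08,.16,.25,.34,.39,.43):
    robot.move_linear([*pt(t),.111],velocity=0.06,frame=Rt(95.5-np.degrees(t)))
    s=robot.get_state(); e=np.array(s["ee_pos"]); d=V-e[:2]
    a=np.radians(yaw)-t; tan=np.array([-np.sin(a),np.cos(a)]) # +y-ish tangential
    rad=np.array([np.cos(a),np.sin(a)])
    F=np.array(s["force"]); print(t,round(s["time"],2),"theta",round(np.radians(yaw)-np.arctan2(d[1],d[0]),3),"Ft",round(F[:2]@tan,2),"Fr",round(F[:2]@rad,2),"Fz",round(F[2],2),round(s["opening"],4))
    if np.linalg.norm(F)>35: break
cv2.imwrite("pics/w11.png",robot.grab_frame("wrist")[:,:,::-1])
E
```

```text
25.6833 [0.4764 0.3338 0.1111] [ 0.4964  5.3145 -2.4402] 0.011129365242042596
0.08 25.99 theta 0.076 Ft -3.26 Fr -2.2 Fz 2.83 0.0115
0.16 26.3 theta 0.159 Ft -0.95 Fr -2.73 Fz 2.3 0.0114
0.25 26.63 theta 0.248 Ft -1.82 Fr -4.1 Fz 2.99 0.0117
0.34 26.97 theta 0.337 Ft -2.36 Fr -4.41 Fz 3.86 0.0115
0.39 27.22 theta 0.385 Ft -5.61 Fr -5.66 Fz 7.23 0.0114
0.43 27.47 theta 0.424 Ft -5.24 Fr -4.92 Fz 6.54 0.0113
```

View pics/w11.png

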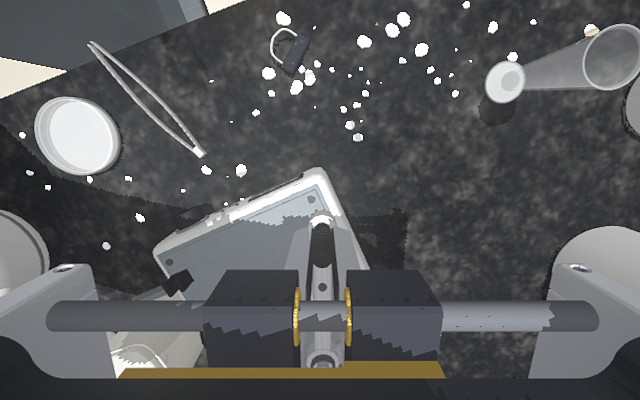

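The post (322,240) is held and the arm sits at about 0.42 rad. I'll continue to the stop in small steps while watching the force.

```bash
python3 - <<'E'
from h import *
from rig import robot
np.set_printoptions(precision=4,suppress=True)
V=np.array([.596,.3448]); yaw=5.5; r=.12
def pt(t):
    a=np.radians(yaw)-t; return V-r*np.array([np.cos(a),np.sin(a)])
for t in (.45,.465,.48,.49,.50,.51,.52):
    robot.move_linear([*pt(t),.111],velocity=0.03,frame=Rt(95.5-np.degrees(t))); robot.pause(.1)
    s=robot.get_state(); e=np.array(s["ee_pos"]); d=V-e[:2]
    a=np.radians(yaw)-t; tan=np.array([-np.sin(a),np.cos(a)]); rad=np.array([np.cos(a),np.sin(a)])
    F=np.array(s["force"]); print(t,round(s["time"],2),"theta",round(np.radians(yaw)-np.arctan2(d[1],d[0]),3),"Ft",round(F[:2]@tan,2),"Fr",round(F[:2]@rad,2),"Fz",round(F[2],2),round(s["opening"],4))
    if F[:2]@tan<-13: break
cv2.imwrite("pics/s12.png",cv2.resize(robot.grab_frame("scene")[150:300,190:350,::-1],None,fx=4,fy=4,interpolation=cv2.INTER_CUBIC))
cv2.imwrite("pics/t12.png",cv2.resize(robot.grab_frame("top")[150:290,200:400,::-1],None,fx=4,fy=4,interpolation=cv2.INTER_CUBIC))
E
```

```text
0.45 27.87 theta 0.443 Ft -5.62 Fr -4.85 Fz 5.95 0.0114
0.465 28.22 theta 0.458 Ft -5.4 Fr -5.74 Fz 6.29 0.0116
0.48 28.57 theta 0.473 Ft -6.42 Fr -4.97 Fz 6.25 0.0112
0.49 28.92 theta 0.482 Ft -7.08 Fr -6.11 Fz 5.93 0.0113
0.5 29.27 theta 0.483 Ft -15.86 Fr -7.04 Fz 12.29 0.0113
```

View pics/s12.png

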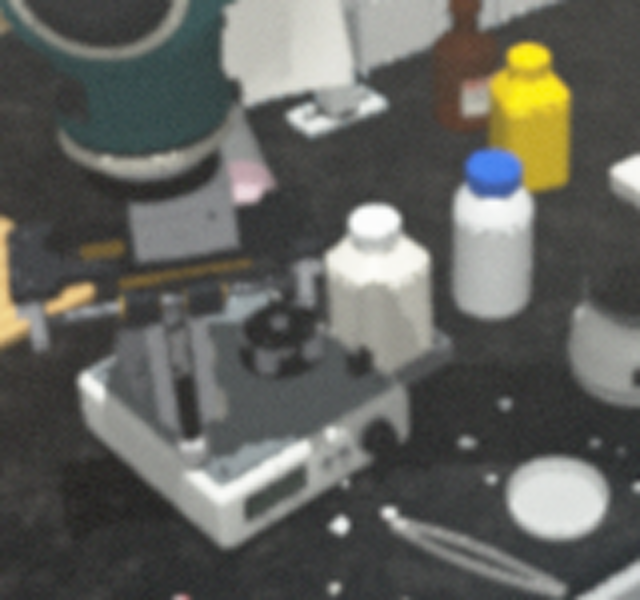

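View pics/t12.png

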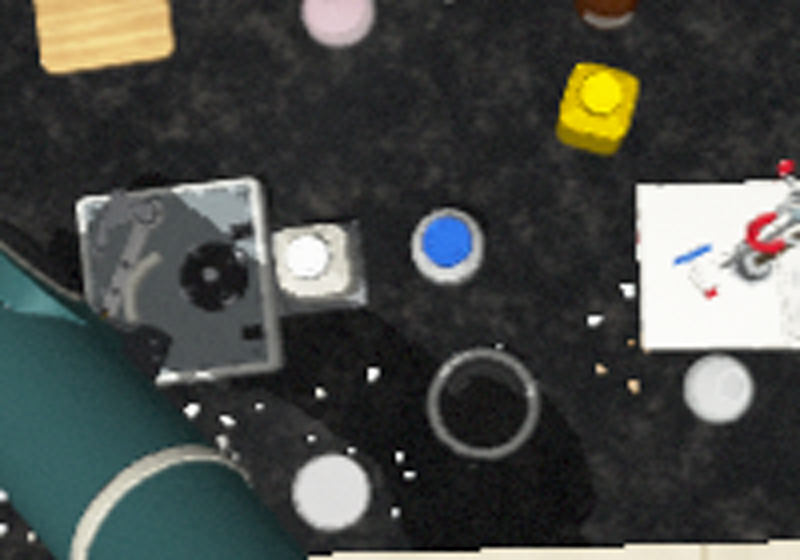

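The arm is against its stop: the force jumped from 7 to 16 N at about 0.483 rad with no further travel. The bottle stands upright in the pocket, and the round bottle, dish and flask are at the same pixels as before. Handing in.

```bash
python3 - <<'E'
from rig import robot
import numpy as np
s=robot.get_state(); print(s["time"],s["ee_pos"],s["force"],s["opening"],np.abs(s["joint_vel"]).max())
robot.sign_off()
E
```

```text
29.3667 [0.48464397 0.390116   0.11076715] [-12.74581208 -10.92442993  12.05869506] 0.011488389673252629 0.0013949172183250601
the job is handed in; nothing more can be done
```

I mixed the reagent, stood the bottle in the pump's pocket, and handed the job in at 29.4 s with the gripper still holding the tensioner arm against its stop.

- **Mixing:** I took the white square bottle by its cap and pressed it onto the white mixer's pad. The force rose to about 14–16 N where travel ended, about 8 mm below first contact, and I held it there for more than 2 s.
- **Pocket:** I set the bottle down and let go. It touched down at floor height, not on the rim. The last pictures show it upright in the pocket with nothing touching it.
- **Tensioner:** I gripped the post and swung the arm past the clicks to its stop. The arm stopped at about 0.483 rad, where the force along its swing rose from 7 to 16 N.
- **Bystanders:** In the last top view the round bottle, dish and flasks stand where they were at the start.

No check failed or disagreed. I could not read the pawl directly; that it dropped in is inferred from the measured arm angle.

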